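# Unpile the modules onto their shadow plates

## Task

Four modules came to the test bench piled up in two piles. Take the piles apart, lifting the small part off each pile before you move the large one beneath it, and set each part down upright, without dropping it, on the white plate that bears its own colour, centred on the coloured rectangle and in line with it (either way round). Leave the pen cup and the tape roll alone.

Things in the scene. Friction and masses are not known exactly. Their poses are not given: they have to be found in the camera images.
- enclosure: Grey die-cast instrument box, closed, flat-topped, with a dark screw in each top corner: 60 (its x) by 110 (its y) by 30 mm high, about 0.45 kg. Stands on the bench with one small part on its top. Origin at the centre of its underside, z up.
- supply: Black power-supply module, flat-topped, with a green terminal strip at one end of its top: 60 (its x) by 110 (its y) by 30 mm high, about 0.40 kg. Stands on the bench with one small part on its top. Origin at the centre of its underside, z up.
- resistor: Orange finned power resistor: body 30 (its x) by 56 (its y) by 26 mm high (27 mm over the ribs on top), a 6 mm steel terminal pin out of each end along y (70 mm overall, pins 15 mm above the underside), about 0.09 kg. Starts lying on top of one of the two large parts. Origin at the centre of its underside, z up.
- relay: Blue relay with a black foot: 38 (its x) by 46 (its y) by 34 mm high, the lowest 8 mm (the foot) 50 mm long in y, about 0.07 kg. Starts standing on top of the other large part. Origin at the centre of its underside, z up.
- plate_grey: Fixed white plate, 85 (its x) by 130 (its y) by 6 mm thick, lying on the bench, with a flat grey rectangle of 60 by 110 mm (x by y) in its middle: the place of the grey enclosure. Origin at the centre of its underside, z up; its top is 6 mm above the origin.
- plate_black: Fixed white plate, 85 (its x) by 130 (its y) by 6 mm thick, lying on the bench, with a flat black rectangle of 60 by 110 mm (x by y) in its middle: the place of the black supply. Origin at the centre of its underside, z up; its top is 6 mm above the origin.
- plate_orange: Fixed white plate, 85 (its x) by 130 (its y) by 6 mm thick, lying on the bench, with a flat orange rectangle of 30 by 56 mm (x by y) in its middle: the place of the orange resistor. Origin at the centre of its underside, z up; its top is 6 mm above the origin.
- plate_blue: Fixed white plate, 85 (its x) by 130 (its y) by 6 mm thick, lying on the bench, with a flat blue rectangle of 38 by 50 mm (x by y) in its middle: the place of the blue relay. Origin at the centre of its underside, z up; its top is 6 mm above the origin.
- pen_cup: Bystander, loose: white cup of pens, 72 mm across the rim, 90 mm high, pens up to 130 mm, to the right of the work. Origin at the centre of its underside. Leave it alone.
- tape_roll: Bystander, loose: cream roll of tape lying flat, 100 mm across, 24 mm high, to the left of the work. Origin at the centre of its underside. Leave it alone.
There are look-alikes about, which are no part of the job. What is shaped like the enclosure but pink is not meant. What is meant by the relay is not pink, and is the larger of those in its own colour.

How it is judged:
By the outcome, as a careful person would: the job done as asked, in the order asked, and still so for the second after the job is handed in, with the robot touching nothing.
It also fails if it takes over 112 s, if anything falls off the work surface, if the arm or the gripper's body presses on something with over 40 N, if the wrist force passes 120 N, or if a joint passes its speed limit or range.

## Robot

A 6-joint arm with a two-finger parallel gripper is mounted at the origin on the work surface. World frame = base frame: x ahead of the robot, y to its left, z up, the work surface at z = 0. Lengths are in m, angles in rad, forces in N, time in s.
With the tool pointing down it reaches from about 0.3 to 0.775 m from the base axis. Payload 14.6 kg.
Tool frame: the origin (TCP) lies on the mounting face of the last link; the fingertips stand 199 mm ahead of it and the grasp point (between the pads) lies 180 mm ahead of it; z points along the fingers, y is the line along which they close (so a half turn about z gives the same grasp; the last joint's range is limited). The gripper opens to 94 mm and grips with 3 to 60 N. Pads are 16 mm wide; open, the fingers measure 119 mm over their backs; the gripper's body (75 mm by 177 mm) begins 78 mm behind the grasp point.
Start: joints at [-1.225, 0.3, 1.521, -0, 1.321, -0.067], TCP at [0.221, -0.504, 0.405] pointing down, gripper open.
Joint ranges: [-3.03, 3.03], [-0.79, 2.21], [0.23, 2.52], [-1.04, 4.18], [0, 3.07], [-2.55, 2.55]. Speed limits (rad/s): [2.22, 2.22, 2.57, 3.14, 3.14, 3.14].

## Interface

Orientations are given as [roll, pitch, yaw] about the fixed x, y, z axes, in that order (R = Rz(yaw) Ry(pitch) Rx(roll)).
In Python, from station import telemetry, cams, workorder, finder gives the robot as it stands.
- The arm moves only by the tool jog_arm, never from a script. Its argument "rows" is a list of rows, each an object with "gripper": the finger opening in m, from 0 to 0.094; "slide": the shift along the tool's x, y, z in m, a list of three; "spin": the turn about the tool's z in rad. In form: [{"gripper": gripper, "slide": [tx, ty, tz], "spin": spin}, ...]. A call has 1 to 8 rows; each row is the pose to reach, as a shift and turn from the pose commanded when the call began, along the tool's axes at that moment; what a row does not reach only later rows make up. A row lasts 1/10 s, in which the tool goes at most 50 mm and 8.59 degrees, less where a joint would pass 70% of its speed; a pose out of reach is approached as far as the arm can. A call with a gripper value outside its range is refused whole. The fingers move at their own pace and stop on an object; "squeeze" is the grip in N (left out, the last holds). Time passes only in rows, so rows that repeat a pose let the fingers close. It gives the time, the measured TCP pose, the force, the opening and the grip force at its end, in the units of the state.
- telemetry.get_obs(): the state, without advancing time (a new reading comes with each control period).
- cams.camera(name): name is "side" or "top" or "wrist"; returns (picture, depth): 480x640x3 uint8, red, green, blue; 480x640 float32, m along the optical axis (not along the pixel's ray), 0 where there is no reading.
- cams.camera_info(name): a dict with "camera_matrix" (3x3 intrinsics, pixels), "R" (3x3) and "t" (3): a world point X has camera coordinates R X + t; the wrist camera has in their place "tool_from_camera" (4x4, takes a point from camera to tool coordinates, whose origin is the TCP and whose axes are the flange's). Camera axes: x right, y down, z forward; pixel columns grow to the right and rows downward; lengths in m; the calibration is good to about 2 mm. A picture is of the moment at which its call begins: read the wrist's pose just before it. camera_info takes no time and is no camera call.
- workorder.hand_in(): hands the job in; it is judged then, once.
Trained networks look in the newest picture that a camera, given by its name, has taken for a name from the list of things; names that differ only in an ending like _2 or _b are one class to them, and where a whole thing is asked for, a point or a joint stands for the part that bears it (a point fixed in the world has none). Each returns a list of dicts, best first, with "confidence" (0 to 1); they miss things now and then, are a little off and sometimes report something else, mostly with a low value. They report only what shows in the picture. A call takes as long as a camera call. They do not tell look-alikes from the thing itself.
- finder.find_in(target, camera): "point" ([x, y, z] in m, in world coordinates, good to about 4 mm: the middle of the surface that is visible of it).
- finder.masks_of(target, camera): "region" (480x640 bool, what is visible of it).
The state is a dict: "time_s": time; "qpos": joint angles; "joint_vel": joint speeds; "tau": joint torques, N m; "ee_pos": TCP position; "eef_rot": TCP orientation; "force": force on the tool from outside, world axes, zero at the start; "moment": the same for the moment, N m; "grip_width": finger opening in m; "grip_force": force on a finger pad.
Only numpy, scipy, OpenCV 4.12 (cv2) and the standard library are available. Lean on these libraries where they do the work, as an engineer would, in place of code of your own. Each camera call takes 0.05 s, during which the arm holds its last target. There are 200 camera calls.

## Working session

There is one attempt and no reset: what is moved stays moved. The work goes in short steps, Python scripts to look and compute and a tool call to move; the robot and the scene stay as the last step left them, time stands still between calls to the robot, and variables do not carry over. Pictures are saved under pics/ and viewed, at most 14 in all, crops included, and the job is handed in when it is done.

Besides the shell and the picture viewer there is one more tool, called by a JSON object that holds its "method" and its "body". jog_arm: Moves the arm, as the interface text tells. Its arguments: {"type":"object","properties":{"rows":{"type":"array","items":{"type":"object","properties":{"gripper":{"type":"number"},"slide":{"type":"array","items":{"type":"number"}},"spin":{"type":"number"}}}},"squeeze":{"type":"number"}},"required":["rows"]}

```bash
ls; mkdir -p pics; python3 - <<'E'
from station import telemetry,cams
import cv2,numpy as np
o=telemetry.get_obs();print({k:np.round(v,3).tolist() for k,v in o.items()})
for n in("top","side"):
    p,d=cams.camera(n);cv2.imwrite(f"pics/{n}0.png",p[:,:,::-1]);np.save(f"{n}_d.npy",d);np.save(f"{n}_p.npy",p)
    i=cams.camera_info(n);print({k:np.round(v,3).tolist() for k,v in i.items()})
E
```

```text
pics
{'time_s': 0.0, 'qpos': [-1.225, 0.3, 1.522, -0.0, 1.321, -0.067], 'joint_vel': [0.001, 0.0, 0.001, 0.0, -0.001, 0.001], 'tau': [-0.0, -53.18, -35.274, 0.071, 0.024, -0.0], 'ee_pos': [0.221, -0.504, 0.404], 'eef_rot': [-3.14, -0.0, 0.413], 'force': [-0.13, -0.159, -0.277], 'moment': [-0.006, -0.03, -0.022], 'grip_force': 0.0, 'grip_width': 0.094}
{'camera_matrix': [[579.256, 0.0, 319.256], [0.0, 579.256, 232.878], [0.0, 0.0, 1.0]], 'R': [[0.021, -1.0, -0.002], [-0.991, -0.021, -0.132], [0.132, 0.005, -0.991]], 't': [-0.01, 0.473, 1.379]}
{'camera_matrix': [[567.655, 0.0, 315.208], [0.0, 567.655, 231.883], [0.0, 0.0, 1.0]], 'R': [[0.907, -0.421, 0.011], [-0.21, -0.476, -0.854], [0.365, 0.772, -0.52]], 't': [-0.434, 0.146, 1.319]}
```

View pics/top0.png

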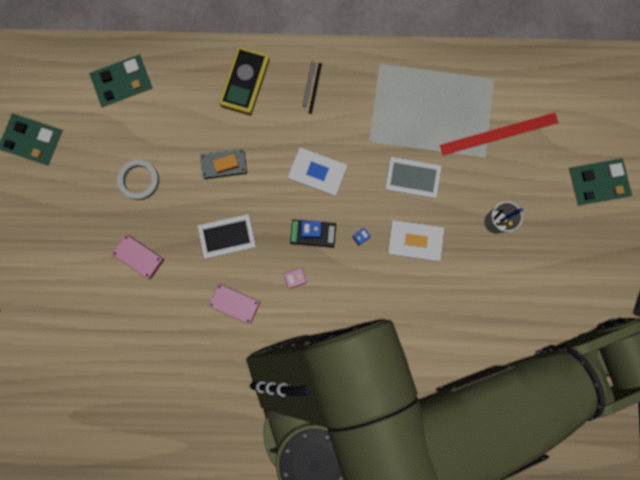

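View pics/side0.png

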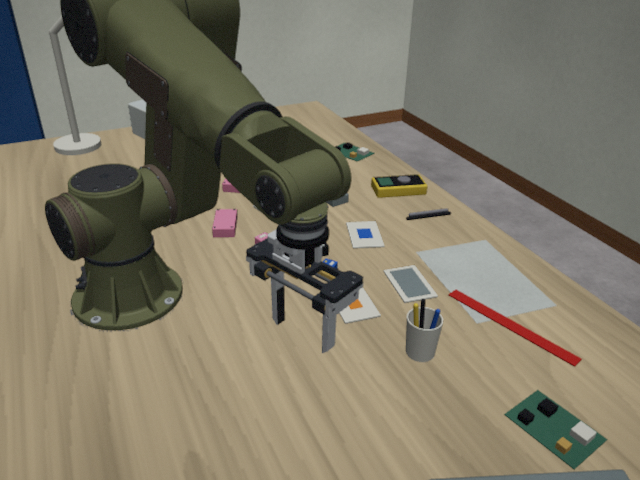

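The top view shows everything: resistor on enclosure (225,163) and relay on supply (312,230). The plates are blue (317,171), grey (414,178), black (227,236) and orange (416,241). The small blue part at (361,236) and the pink boxes are look-alikes. The side view adds little because the arm is in the way.

```bash
cat > h.py <<'E'
from station import telemetry,cams,finder
import cv2,numpy as np
from scipy.spatial.transform import Rotation as Ro
def pose():
    o=telemetry.get_obs();T=np.eye(4);T[:3,:3]=Ro.from_euler('xyz',o['eef_rot']).as_matrix();T[:3,3]=o['ee_pos'];return T
def shot(n,save=None):
    T=pose();p,d=cams.camera(n);i=cams.camera_info(n)
    if n=='wrist':W=T@np.array(i['tool_from_camera'])
    else:
        C=np.eye(4);C[:3,:3]=i['R'];C[:3,3]=i['t'];W=np.linalg.inv(C)
    if save:cv2.imwrite(f'pics/{save}.png',p[:,:,::-1])
    return p,d,np.array(i['camera_matrix']),W
def xyz(d,K,W):
    v,u=np.mgrid[:480,:640];c=np.stack([(u-K[0,2])/K[0,0]*d,(v-K[1,2])/K[1,1]*d,d],-1)
    return c@W[:3,:3].T+W[:3,3]
def plane(m,z,K,W):   # pixels of mask -> points on plane z
    v,u=np.nonzero(m);r=np.stack([(u-K[0,2])/K[0,0],(v-K[1,2])/K[1,1],np.ones(len(u))],-1)@W[:3,:3].T
    return (W[:3,3]+r*((z-W[2,3])/r[:,2])[:,None])[:,:2]
def rect(pts):   # centre, long side, short side, yaw of long axis (deg, -90..90)
    (c,(w,h),a)=cv2.minAreaRect((pts*1000).astype(np.float32))
    if w<h:w,h,a=h,w,a+90
    return np.round([*c,w,h,(a+90)%180-90],1)
def big(m):
    n,l,s,_=cv2.connectedComponentsWithStats(m.astype(np.uint8));return l==1+np.argmax(s[1:,4]) if n>1 else m
E
python3 - <<'E'
from h import *
p,d,K,W=shot('top');X=xyz(d,K,W)
Z=dict(enclosure=.03,supply=.03,resistor=.056,relay=.064,plate_grey=.006,plate_black=.006,plate_orange=.006,plate_blue=.006,pen_cup=.09,tape_roll=.024)
for n,z in Z.items():
    for r in finder.masks_of(n,'top')[:4]:
        if r['confidence']<.3: continue
        m=r['region'];
        if m.sum()<20: continue
        v,u=np.nonzero(m);print(n,round(r['confidence'],2),'px',int(u.mean()),int(v.mean()),'zmax',np.round(np.percentile(X[m][:,2],[10,50,90]),3),rect(plane(m,z,K,W)))
E
```

```text
enclosure 0.72 px 222 163 zmax [0.016 0.029 0.034] [641.3 240.4 112.4  67.7 -80.8]
enclosure 0.66 px 234 303 zmax [0.024 0.029 0.033] [299.3 200.1 112.5  62.2  68.4]
enclosure 0.62 px 138 256 zmax [0.023 0.029 0.033] [407.7 437.3 117.9  63.4  57.8]
supply 0.71 px 313 234 zmax [0.023 0.029 0.034] [474.6  15.3 111.1  66.6  87.7]
resistor 0.64 px 225 163 zmax [0.04  0.055 0.06 ] [635.8 230.8  63.6  36.4 -69.8]
relay 0.8 px 295 277 zmax [0.028 0.033 0.037] [361.9  54.   47.6  37.2 -70.4]
relay 0.62 px 360 236 zmax [0.018 0.025 0.029] [463.5 -99.8  35.4  29.  -53.2]
relay 0.59 px 310 228 zmax [0.041 0.063 0.067] [479.4  19.6  47.7  40.9 -88.8]
plate_grey 0.75 px 413 177 zmax [0.002 0.006 0.01 ] [ 622.8 -232.9  131.6   88.3   81.1]
plate_orange 0.65 px 415 239 zmax [0.002 0.006 0.01 ] [ 464.8 -238.8  131.3   84.8   83. ]
plate_blue 0.75 px 317 170 zmax [0.002 0.006 0.01 ] [635.2   8.5 130.7  87.5  70.5]
pen_cup 0.73 px 503 217 zmax [0.008 0.061 0.095] [ 513.6 -430.4   96.    70.   -74.8]
pen_cup 0.73 px 222 163 zmax [0.018 0.029 0.034] [627.7 230.1 106.7  65.5 -80.5]
tape_roll 0.73 px 138 178 zmax [0.012 0.022 0.027] [600.1 450.9 102.7  96.2 -88.8]
```

```bash
cat >> h.py <<'E'
def go(x,y,z,yaw):   # mm, deg: prints slide / spin from the present pose
    T=pose();cur=Ro.from_matrix(T[:3,:3]).as_euler('xyz')[2]
    s=T[:3,:3].T@(np.array([x,y,z])/1000-T[:3,3])
    dy=(yaw-np.degrees(cur)+90)%180-90
    print('slide',np.round(s,4).tolist(),'spin',round(-np.radians(dy),4),'| cur',np.round(T[:3,3],4),round(np.degrees(cur),2))
E
python3 - <<'E'
from h import *
i=cams.camera_info('wrist');print(np.round(i['tool_from_camera'],3),np.round(i['camera_matrix'],1))
go(545,-236,450,82)
E
```

```text
[[ 0.    -0.962 -0.273  0.081]
 [ 1.    -0.     0.002 -0.   ]
 [-0.002 -0.273  0.962  0.02 ]
 [ 0.     0.     0.     1.   ]] [[360.3   0.  320.8]
 [  0.  360.3 239.2]
 [  0.    0.    1. ]]
slide [0.4046, -0.1152, -0.0454] spin -1.0184 | cur [ 0.2206 -0.5038  0.4046] 23.65
```

{"method": "jog_arm", "body": {"rows": [{"slide": [0.05, -0.015, 0], "spin": -0.1}, {"slide": [0.1, -0.03, 0], "spin": -0.25}, {"slide": [0.15, -0.045, 0], "spin": -0.4}, {"slide": [0.2, -0.06, 0], "spin": -0.55}, {"slide": [0.25, -0.075, 0], "spin": -0.7}, {"slide": [0.3, -0.09, 0], "spin": -0.85}, {"slide": [0.35, -0.105, 0], "spin": -1.0}, {"slide": [0.4, -0.115, 0], "spin": -1.02}]}}

```text
$.rows[0]: bad value
```

{"method": "jog_arm", "body": {"rows": [{"slide": [0, 0, 0]}, {"slide": [0, 0, 0]}, {"slide": [0, 0, 0]}]}}

```text
$.rows[0]: bad value
```

```bash
python3 - <<'E'
from h import *
p,d,K,W=shot('wrist','w1');np.savez('w1.npz',p=p,d=d,K=K,W=W)
X=xyz(d,K,W)
for n,z in dict(plate_grey=.006,plate_orange=.006,plate_blue=.006).items():
    for r in finder.masks_of(n,'wrist')[:3]:
        m=r['region'];v,u=np.nonzero(m);print(n,round(r['confidence'],2),'px',int(u.mean()),int(v.mean()),np.round(np.percentile(X[m][:,2],[10,50,90]),4),rect(plane(m,z,K,W)))
go(0,0,0,90)
E
```

```text
slide [-0.0, -0.55, 0.4047] spin -1.158 | cur [ 0.2206 -0.5038  0.4047] 23.65
```

View pics/w1.png

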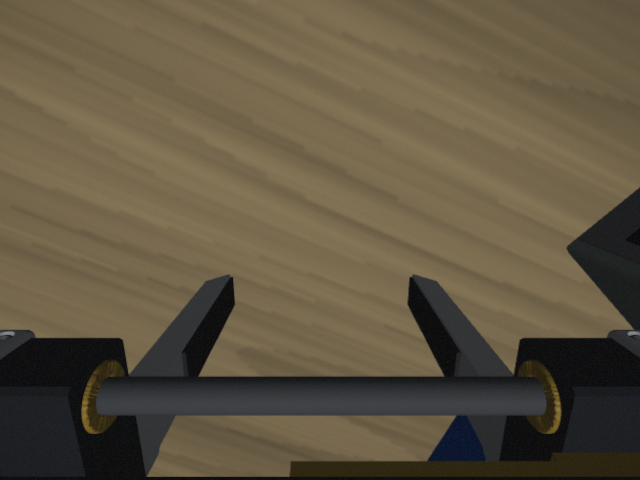

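The first call was refused because every row needs a gripper value. This wrist picture shows bare bench with the finger tips at (232,280) and (410,280), so the clear view is ahead along tool +x.

```bash
python3 - <<'E'
from h import *
go(545,-310,405,82)
E
```

```text
slide [0.3748, -0.0474, -0.0003] spin -1.0184 | cur [ 0.2206 -0.5038  0.4047] 23.65
```

{"method": "jog_arm", "body": {"rows": [{"gripper": 0.094, "slide": [0.05, -0.006, 0], "spin": -0.13}, {"gripper": 0.094, "slide": [0.1, -0.012, 0], "spin": -0.27}, {"gripper": 0.094, "slide": [0.15, -0.018, 0], "spin": -0.4}, {"gripper": 0.094, "slide": [0.2, -0.025, 0], "spin": -0.55}, {"gripper": 0.094, "slide": [0.25, -0.03, 0], "spin": -0.7}, {"gripper": 0.094, "slide": [0.3, -0.038, 0], "spin": -0.83}, {"gripper": 0.094, "slide": [0.34, -0.043, 0], "spin": -0.96}, {"gripper": 0.094, "slide": [0.375, -0.047, 0], "spin": -1.02}]}}

```text
time_s: 1.65
ee_pos: [0.5471, -0.3085, 0.4046]
eef_rot: [3.142, -0.0, 1.439]
force: [-0.6, -0.2, 0.4]
grip_width: 0.0941
grip_force: 0.0
```

{"method": "jog_arm", "body": {"rows": [{"gripper": 0.094, "slide": [0, 0, 0], "spin": 0}, {"gripper": 0.094, "slide": [0, 0, 0], "spin": 0}, {"gripper": 0.094, "slide": [0, 0, 0], "spin": 0}]}}

```text
time_s: 1.95
ee_pos: [0.5446, -0.3109, 0.4047]
eef_rot: [-3.141, 0.0, 1.431]
force: [0.9, -0.1, 0.1]
grip_width: 0.0941
grip_force: 0.0
```

```bash
cat >> h.py <<'E'
def meas(cam,Z,save=None,mc=.4):
    p,d,K,W=shot(cam,save);X=xyz(d,K,W)
    for n,z in Z.items():
        for r in finder.masks_of(n,cam)[:4]:
            m=r['region']
            if r['confidence']<mc or m.sum()<20:continue
            v,u=np.nonzero(m);t=rect(plane(m,z,K,W));mm=m&(abs(X[...,2]-z)<.006)
            print(n,round(r['confidence'],2),'px',int(u.mean()),int(v.mean()),'z',np.round(np.percentile(X[m][:,2],[10,50,90]),4),t,rect(plane(big(mm),z,K,W)) if mm.any() else '')
    return p,d,K,W
E
python3 - <<'E'
from h import *
p,d,K,W=meas('wrist',dict(plate_grey=.006,plate_orange=.006,plate_blue=.006),'w2');np.savez('w2.npz',p=p,d=d,K=K,W=W)
go(0,0,0,90)
E
```

```text
plate_grey 0.58 px 385 122 z [0.005  0.0061 0.0072] [ 622.7 -232.   129.5   85.2   81.2] [ 622.6 -232.   129.5   85.1   81.2]
plate_orange 0.68 px 231 152 z [0.0047 0.0057 0.0067] [ 463.8 -238.9  129.1   84.9   82.8] [ 463.8 -238.9  129.1   84.9   82.8]
slide [0.2323, -0.5827, 0.4047] spin -0.1394 | cur [ 0.5447 -0.3109  0.4049] 82.01
```

View pics/w2.png

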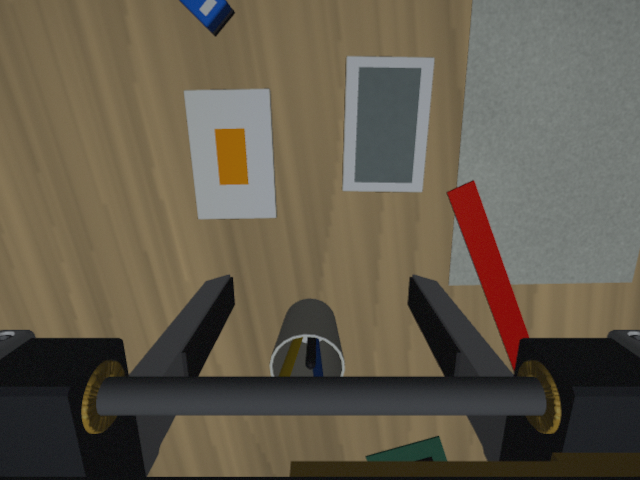

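Picture: orange plate at (231,152), grey plate at (385,122), pen cup below the gripper. The measured sizes come to 129 x 85, matching the plates. Next I view the supply and blue plate, then the enclosure and black plate.

{"method": "jog_arm", "body": {"rows": [{"gripper": 0.094, "slide": [0.05, -0.007, 0], "spin": 0}, {"gripper": 0.094, "slide": [0.1, -0.014, 0], "spin": 0}, {"gripper": 0.094, "slide": [0.15, -0.021, 0], "spin": 0}, {"gripper": 0.094, "slide": [0.2, -0.028, 0], "spin": 0}, {"gripper": 0.094, "slide": [0.24, -0.034, 0], "spin": 0}, {"gripper": 0.094, "slide": [0.24, -0.034, 0], "spin": 0}, {"gripper": 0.094, "slide": [0.24, -0.034, 0], "spin": 0}, {"gripper": 0.094, "slide": [0.24, -0.034, 0], "spin": 0}]}}

```text
time_s: 2.95
ee_pos: [0.5446, -0.0691, 0.4047]
eef_rot: [3.142, 0.0, 1.431]
force: [0.1, -0.1, -0.5]
grip_width: 0.0939
grip_force: 0.0
```

```bash
python3 - <<'E'
from h import *
p,d,K,W=meas('wrist',dict(plate_blue=.006,supply=.03,relay=.064),'w3');np.savez('w3.npz',p=p,d=d,K=K,W=W)
E
```

```text
plate_blue 0.86 px 396 122 z [0.0048 0.0059 0.007 ] [632.8   9.2 130.8  85.8  70.6] [632.8   9.3 130.5  85.8  70.7]
supply 0.82 px 236 140 z [0.0279 0.0296 0.0307] [476.   15.8 109.2  63.3  86.3] [474.6  15.9 109.2  60.1  86.4]
relay 0.75 px 113 114 z [0.0078 0.0327 0.0342] [387.   51.   49.4  45.2 -70. ] 
relay 0.63 px 233 135 z [0.0488 0.0633 0.0645] [483.   20.5  47.1  43.4  89.6] [480.6  20.8  45.4  38.1  89.6]
relay 0.57 px 255 255 z [0.006  0.0251 0.0264] [481.4 -87.4  33.9  32.5 -51.9]
```

{"method": "jog_arm", "body": {"rows": [{"gripper": 0.094, "slide": [0.05, -0.007, 0], "spin": 0}, {"gripper": 0.094, "slide": [0.1, -0.014, 0], "spin": 0}, {"gripper": 0.094, "slide": [0.15, -0.021, 0], "spin": 0}, {"gripper": 0.094, "slide": [0.19, -0.027, 0], "spin": 0}, {"gripper": 0.094, "slide": [0.215, -0.03, 0], "spin": 0}, {"gripper": 0.094, "slide": [0.215, -0.03, 0], "spin": 0}, {"gripper": 0.094, "slide": [0.215, -0.03, 0], "spin": 0}, {"gripper": 0.094, "slide": [0.215, -0.03, 0], "spin": 0}]}}

```text
time_s: 3.95
ee_pos: [0.5447, 0.1479, 0.4046]
eef_rot: [-3.141, 0.0, 1.431]
force: [-0.4, 0.0, -0.3]
grip_width: 0.0936
grip_force: 0.0
```

```bash
python3 - <<'E'
from h import *
p,d,K,W=meas('wrist',dict(plate_black=.006,enclosure=.03,resistor=.056),'w4');np.savez('w4.npz',p=p,d=d,K=K,W=W)
go(0,0,0,90)
a=cv2.imread('pics/w3.png');b=cv2.imread('pics/w4.png')
cv2.imwrite('pics/w34.png',np.hstack([a[:300,120:520],b[:300,120:520]]))
E
```

```text
plate_black 0.93 px 229 141 z [0.0047 0.0058 0.0069] [464.9 230.7 130.3  86.3 -75.8] [464.9 231.  129.6  85.6 -76. ]
enclosure 0.85 px 73 195 z [0.015  0.0291 0.0302] [306.6 202.5 114.3  73.4  67.7] [301.3 202.9 109.5  62.1  67.8]
enclosure 0.73 px 407 95 z [0.0276 0.0297 0.0308] [641.4 243.2 110.4  64.1 -80.6] [642.7 243.7 109.   60.4 -81.2]
resistor 0.85 px 409 115 z [0.0474 0.0558 0.0572] [635.4 233.3  67.9  34.2 -72.3] [637.1 233.2  55.5  30.6 -72.1]
slide [-0.2225, -0.5188, 0.4047] spin -0.1393 | cur [0.5446 0.1483 0.4048] 82.02
```

View pics/w34.png

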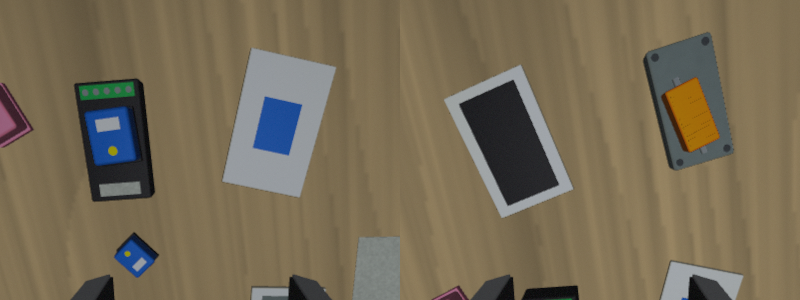

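Left half of the picture: relay on supply and the blue plate, with the small blue look-alike below them. Right half: black plate, and the resistor on the enclosure. Sizes and heights fit the part list. I go to the resistor first.

```bash
python3 - <<'E'
from h import *
go(637.1,233.2,300,107.9)
E
```

```text
slide [0.0969, 0.0798, 0.1048] spin -0.4517 | cur [0.5446 0.1483 0.4048] 82.02
```

{"method": "jog_arm", "body": {"rows": [{"gripper": 0.07, "slide": [0.03, 0.025, 0.02], "spin": -0.13}, {"gripper": 0.07, "slide": [0.06, 0.05, 0.05], "spin": -0.26}, {"gripper": 0.07, "slide": [0.08, 0.07, 0.08], "spin": -0.4}, {"gripper": 0.07, "slide": [0.097, 0.08, 0.105], "spin": -0.452}, {"gripper": 0.07, "slide": [0.097, 0.08, 0.105], "spin": -0.452}, {"gripper": 0.07, "slide": [0.097, 0.08, 0.105], "spin": -0.452}, {"gripper": 0.07, "slide": [0.097, 0.08, 0.105], "spin": -0.452}]}}

```text
time_s: 4.85
ee_pos: [0.637, 0.2335, 0.3014]
eef_rot: [3.139, 0.0, 1.883]
force: [-0.6, 0.6, -0.3]
grip_width: 0.0697
grip_force: 0.0
```

```bash
python3 - <<'E'
from h import *
go(637.1,233.2,232,107.9)
E
```

```text
slide [-0.0003, -0.0002, 0.0694] spin 0.0 | cur [0.637  0.2335 0.3014] 107.9
```

{"method": "jog_arm", "body": {"rows": [{"gripper": 0.07, "slide": [0, 0, 0.025], "spin": 0}, {"gripper": 0.07, "slide": [0, 0, 0.045], "spin": 0}, {"gripper": 0.07, "slide": [0, 0, 0.06], "spin": 0}, {"gripper": 0.07, "slide": [0, 0, 0.068], "spin": 0}, {"gripper": 0.07, "slide": [0, 0, 0.068], "spin": 0}, {"gripper": 0.07, "slide": [0, 0, 0.068], "spin": 0}]}}

```text
time_s: 5.45
ee_pos: [0.6373, 0.2342, 0.2328]
eef_rot: [3.14, 0.0, 1.885]
force: [0.3, -0.7, -0.4]
grip_width: 0.0701
grip_force: 0.0
```

{"method": "jog_arm", "body": {"rows": [{"gripper": 0.02, "slide": [0, 0, 0], "spin": 0}, {"gripper": 0.02, "slide": [0, 0, 0], "spin": 0}, {"gripper": 0.02, "slide": [0, 0, 0], "spin": 0}, {"gripper": 0.02, "slide": [0, 0, 0], "spin": 0}, {"gripper": 0.02, "slide": [0, 0, 0], "spin": 0}, {"gripper": 0.02, "slide": [0, 0, 0], "spin": 0}, {"gripper": 0.02, "slide": [0, 0, 0], "spin": 0}, {"gripper": 0.02, "slide": [0, 0, 0], "spin": 0}], "squeeze": 15}}

```text
time_s: 6.25
ee_pos: [0.6371, 0.2343, 0.2317]
eef_rot: [3.142, -0.0, 1.885]
force: [-0.6, 0.7, -0.1]
grip_width: 0.03
grip_force: 15.0
```

{"method": "jog_arm", "body": {"rows": [{"gripper": 0.02, "slide": [0, 0, -0.01], "spin": 0}, {"gripper": 0.02, "slide": [0, 0, -0.03], "spin": 0}, {"gripper": 0.02, "slide": [0, 0, -0.06], "spin": 0}, {"gripper": 0.02, "slide": [0, 0, -0.085], "spin": 0}, {"gripper": 0.02, "slide": [0, 0, -0.1], "spin": 0}, {"gripper": 0.02, "slide": [0, 0, -0.1], "spin": 0}]}}

```text
time_s: 6.85
ee_pos: [0.6372, 0.2343, 0.3341]
eef_rot: [3.138, 0.0, 1.885]
force: [1.3, 0.4, -1.0]
grip_width: 0.0299
grip_force: 15.0
```

```bash
python3 - <<'E'
from h import *
go(463.8,-238.9,330,82.8)
E
```

```text
slide [-0.3965, -0.311, 0.003] spin 0.4397 | cur [0.6372 0.2343 0.3341] 107.99
```

{"method": "jog_arm", "body": {"rows": [{"gripper": 0.02, "slide": [-0.015, -0.012, 0], "spin": 0}, {"gripper": 0.02, "slide": [-0.04, -0.031, 0], "spin": 0}, {"gripper": 0.02, "slide": [-0.075, -0.059, 0], "spin": 0}, {"gripper": 0.02, "slide": [-0.11, -0.086, 0], "spin": 0}, {"gripper": 0.02, "slide": [-0.145, -0.114, 0], "spin": 0}, {"gripper": 0.02, "slide": [-0.18, -0.141, 0], "spin": 0}, {"gripper": 0.02, "slide": [-0.215, -0.168, 0], "spin": 0}, {"gripper": 0.02, "slide": [-0.25, -0.196, 0], "spin": 0}]}}

```text
time_s: 7.65
ee_pos: [0.5268, -0.0655, 0.3304]
eef_rot: [-3.14, -0.001, 1.885]
force: [1.0, 0.2, -1.4]
grip_width: 0.0297
grip_force: 15.0
```

{"method": "jog_arm", "body": {"rows": [{"gripper": 0.02, "slide": [-0.035, -0.027, 0], "spin": 0.1}, {"gripper": 0.02, "slide": [-0.07, -0.055, 0], "spin": 0.2}, {"gripper": 0.02, "slide": [-0.1, -0.079, 0], "spin": 0.3}, {"gripper": 0.02, "slide": [-0.125, -0.098, 0], "spin": 0.38}, {"gripper": 0.02, "slide": [-0.14, -0.11, 0], "spin": 0.43}, {"gripper": 0.02, "slide": [-0.1465, -0.115, 0], "spin": 0.44}, {"gripper": 0.02, "slide": [-0.1465, -0.115, 0], "spin": 0.44}, {"gripper": 0.02, "slide": [-0.1465, -0.115, 0], "spin": 0.44}]}}

```text
time_s: 8.45
ee_pos: [0.464, -0.2382, 0.3312]
eef_rot: [-3.141, -0.0, 1.446]
force: [-0.0, 0.9, -0.7]
grip_width: 0.0301
grip_force: 15.0
```

```bash
python3 - <<'E'
from h import *
go(463.8,-238.9,210,82.8)
E
```

```text
slide [-0.0008, -0.0, 0.1212] spin 0.0014 | cur [ 0.464  -0.2382  0.3312] 82.88
```

{"method": "jog_arm", "body": {"rows": [{"gripper": 0.02, "slide": [-0.0005, 0, 0.03], "spin": 0}, {"gripper": 0.02, "slide": [-0.0005, 0, 0.06], "spin": 0}, {"gripper": 0.02, "slide": [-0.0005, 0, 0.09], "spin": 0}, {"gripper": 0.02, "slide": [-0.0005, 0, 0.11], "spin": 0}, {"gripper": 0.02, "slide": [-0.0005, 0, 0.117], "spin": 0}, {"gripper": 0.02, "slide": [-0.0005, 0, 0.12], "spin": 0}, {"gripper": 0.02, "slide": [-0.0005, 0, 0.12], "spin": 0}, {"gripper": 0.02, "slide": [-0.0005, 0, 0.12], "spin": 0}]}}

```text
time_s: 9.25
ee_pos: [0.464, -0.2394, 0.2127]
eef_rot: [3.14, 0.001, 1.445]
force: [1.1, -0.5, -1.0]
grip_width: 0.03
grip_force: 15.0
```

{"method": "jog_arm", "body": {"rows": [{"gripper": 0.02, "slide": [0, 0, 0.001], "spin": 0}, {"gripper": 0.02, "slide": [0, 0, 0.002], "spin": 0}, {"gripper": 0.02, "slide": [0, 0, 0.002], "spin": 0}, {"gripper": 0.02, "slide": [0, 0, 0.002], "spin": 0}]}}

```text
time_s: 9.65
ee_pos: [0.4637, -0.2395, 0.2097]
eef_rot: [3.141, 0.0, 1.445]
force: [-0.3, -1.6, -1.1]
grip_width: 0.03
grip_force: 15.0
```

{"method": "jog_arm", "body": {"rows": [{"gripper": 0.02, "slide": [0, 0, 0.001], "spin": 0}, {"gripper": 0.02, "slide": [0, 0, 0.002], "spin": 0}, {"gripper": 0.02, "slide": [0, 0, 0.002], "spin": 0}, {"gripper": 0.02, "slide": [0, 0, 0.002], "spin": 0}]}}

```text
time_s: 10.05
ee_pos: [0.4637, -0.2394, 0.2076]
eef_rot: [-3.142, -0.0, 1.445]
force: [0.5, 0.0, 0.1]
grip_width: 0.0296
grip_force: 15.0
```

{"method": "jog_arm", "body": {"rows": [{"gripper": 0.02, "slide": [0, 0, 0.0005], "spin": 0}, {"gripper": 0.035, "slide": [0, 0, 0.0005], "spin": 0}, {"gripper": 0.05, "slide": [0, 0, 0.0005], "spin": 0}, {"gripper": 0.065, "slide": [0, 0, 0.0005], "spin": 0}, {"gripper": 0.065, "slide": [0, 0, 0.0005], "spin": 0}, {"gripper": 0.065, "slide": [0, 0, 0.0005], "spin": 0}]}}

```text
time_s: 10.65
ee_pos: [0.4637, -0.2394, 0.2071]
eef_rot: [-3.142, -0.0, 1.445]
force: [0.4, -0.3, -0.2]
grip_width: 0.063
grip_force: 0.0
```

{"method": "jog_arm", "body": {"rows": [{"gripper": 0.065, "slide": [0, 0, -0.02], "spin": 0}, {"gripper": 0.065, "slide": [0, 0, -0.05], "spin": 0}, {"gripper": 0.094, "slide": [-0.03, 0, -0.1], "spin": 0}, {"gripper": 0.094, "slide": [-0.06, 0, -0.13], "spin": 0}, {"gripper": 0.094, "slide": [-0.07, 0, -0.13], "spin": 0}, {"gripper": 0.094, "slide": [-0.07, 0, -0.13], "spin": 0}, {"gripper": 0.094, "slide": [-0.07, 0, -0.13], "spin": 0}]}}

```text
time_s: 11.35
ee_pos: [0.4547, -0.3083, 0.3356]
eef_rot: [-3.14, -0.001, 1.445]
force: [-0.3, 0.8, -0.3]
grip_width: 0.094
grip_force: 0.0
```

```bash
python3 - <<'E'
from h import *
meas('wrist',dict(plate_orange=.006,resistor=.032),'w5')
go(480.6,20.8,330,89.6)
E
```

```text
plate_orange 0.66 px 319 142 z [0.0048 0.0058 0.0067] [ 463.  -238.7  130.8   85.9   82.7] [ 463.1 -238.3  129.9   85.9   82.8]
resistor 0.56 px 321 150 z [0.0302 0.0318 0.033 ] [ 464.9 -239.8   67.7   31.9   82.8] [ 464.5 -240.1   54.3   29.8   82.8]
slide [0.3294, -0.0157, 0.0064] spin -0.1181 | cur [ 0.4551 -0.308   0.336 ] 82.83
```

Resistor sits about 1.5 mm off centre and aligned. Next the relay.

{"method": "jog_arm", "body": {"rows": [{"gripper": 0.08, "slide": [0.05, -0.0025, 0], "spin": -0.06}, {"gripper": 0.08, "slide": [0.1, -0.005, 0], "spin": -0.118}, {"gripper": 0.08, "slide": [0.15, -0.0075, 0], "spin": -0.118}, {"gripper": 0.08, "slide": [0.2, -0.01, 0], "spin": -0.118}, {"gripper": 0.08, "slide": [0.25, -0.0125, 0], "spin": -0.118}, {"gripper": 0.08, "slide": [0.3, -0.015, 0], "spin": -0.118}, {"gripper": 0.08, "slide": [0.33, -0.0155, 0], "spin": -0.118}, {"gripper": 0.08, "slide": [0.33, -0.0155, 0], "spin": -0.118}]}}

```text
time_s: 12.3
ee_pos: [0.4807, 0.024, 0.3367]
eef_rot: [-3.141, -0.0, 1.567]
force: [0.4, -1.1, 0.3]
grip_width: 0.0802
grip_force: 0.0
```

{"method": "jog_arm", "body": {"rows": [{"gripper": 0.08, "slide": [0, 0, 0.02], "spin": 0}, {"gripper": 0.08, "slide": [0, 0, 0.02], "spin": 0}, {"gripper": 0.08, "slide": [0, 0, 0.02], "spin": 0}]}}

```text
time_s: 12.6
ee_pos: [0.4809, 0.0202, 0.3171]
eef_rot: [-3.14, 0.0, 1.563]
force: [-0.1, 0.2, 0.2]
grip_width: 0.0803
grip_force: 0.0
```

```bash
python3 - <<'E'
from h import *
go(480.6,20.8,232,89.6)
E
```

```text
slide [0.0006, -0.0002, 0.0851] spin -0.0013 | cur [0.4809 0.0202 0.3171] 89.53
```

{"method": "jog_arm", "body": {"rows": [{"gripper": 0.08, "slide": [0, 0, 0.03], "spin": 0}, {"gripper": 0.08, "slide": [0, 0, 0.055], "spin": 0}, {"gripper": 0.08, "slide": [0, 0, 0.075], "spin": 0}, {"gripper": 0.08, "slide": [0, 0, 0.084], "spin": 0}, {"gripper": 0.08, "slide": [0, 0, 0.084], "spin": 0}, {"gripper": 0.08, "slide": [0, 0, 0.084], "spin": 0}]}}

```text
time_s: 13.2
ee_pos: [0.4813, 0.0203, 0.2342]
eef_rot: [3.14, 0.0, 1.563]
force: [0.8, -0.2, 0.7]
grip_width: 0.0801
grip_force: 0.0
```

{"method": "jog_arm", "body": {"rows": [{"gripper": 0.025, "slide": [0, 0, 0], "spin": 0}, {"gripper": 0.025, "slide": [0, 0, 0], "spin": 0}, {"gripper": 0.025, "slide": [0, 0, 0], "spin": 0}, {"gripper": 0.025, "slide": [0, 0, 0], "spin": 0}, {"gripper": 0.025, "slide": [0, 0, 0], "spin": 0}, {"gripper": 0.025, "slide": [0, 0, 0], "spin": 0}, {"gripper": 0.025, "slide": [0, 0, 0], "spin": 0}, {"gripper": 0.025, "slide": [0, 0, 0], "spin": 0}], "squeeze": 15}}

```text
time_s: 14.0
ee_pos: [0.481, 0.0205, 0.2332]
eef_rot: [-3.142, 0.0, 1.563]
force: [-0.6, -0.9, 1.0]
grip_width: 0.038
grip_force: 15.0
```

{"method": "jog_arm", "body": {"rows": [{"gripper": 0.025, "slide": [0, 0, -0.01], "spin": 0}, {"gripper": 0.025, "slide": [0, 0, -0.03], "spin": 0}, {"gripper": 0.025, "slide": [0, 0, -0.06], "spin": 0}, {"gripper": 0.025, "slide": [0, 0, -0.085], "spin": 0}, {"gripper": 0.025, "slide": [0, 0, -0.1], "spin": 0}, {"gripper": 0.025, "slide": [0, 0, -0.1], "spin": 0}]}}

```text
time_s: 14.6
ee_pos: [0.4811, 0.0205, 0.3355]
eef_rot: [3.138, 0.0, 1.563]
force: [0.1, 0.0, -0.3]
grip_width: 0.0384
grip_force: 15.0
```

```bash
python3 - <<'E'
from h import *
go(632.8,9.3,330,70.7)
E
```

```text
slide [-0.01, 0.1517, 0.0062] spin 0.3289 | cur [0.4811 0.0205 0.3355] 89.54
```

{"method": "jog_arm", "body": {"rows": [{"gripper": 0.025, "slide": [-0.001, 0.015, 0], "spin": 0.05}, {"gripper": 0.025, "slide": [-0.003, 0.045, 0], "spin": 0.12}, {"gripper": 0.025, "slide": [-0.005, 0.08, 0], "spin": 0.2}, {"gripper": 0.025, "slide": [-0.007, 0.11, 0], "spin": 0.28}, {"gripper": 0.025, "slide": [-0.009, 0.135, 0], "spin": 0.32}, {"gripper": 0.025, "slide": [-0.01, 0.1515, 0], "spin": 0.33}, {"gripper": 0.025, "slide": [-0.01, 0.1515, 0], "spin": 0.33}, {"gripper": 0.025, "slide": [-0.01, 0.1515, 0], "spin": 0.33}]}}

```text
time_s: 15.4
ee_pos: [0.632, 0.0093, 0.332]
eef_rot: [-3.14, 0.001, 1.233]
force: [-0.3, 0.0, -1.4]
grip_width: 0.0379
grip_force: 15.0
```

{"method": "jog_arm", "body": {"rows": [{"gripper": 0.025, "slide": [0, 0, 0.03], "spin": 0}, {"gripper": 0.025, "slide": [0, 0, 0.06], "spin": 0}, {"gripper": 0.025, "slide": [0, 0, 0.085], "spin": 0}, {"gripper": 0.025, "slide": [0, 0, 0.105], "spin": 0}, {"gripper": 0.025, "slide": [0, 0, 0.115], "spin": 0}, {"gripper": 0.025, "slide": [0, 0, 0.12], "spin": 0}, {"gripper": 0.025, "slide": [0, 0, 0.12], "spin": 0}, {"gripper": 0.025, "slide": [0, 0, 0.12], "spin": 0}]}}

```text
time_s: 16.2
ee_pos: [0.6325, 0.0093, 0.2142]
eef_rot: [3.14, -0.0, 1.233]
force: [-0.2, -1.0, -1.2]
grip_width: 0.0383
grip_force: 15.0
```

```bash
python3 - <<'E'
from h import *
go(632.8,9.3,209.2,70.7)
E
```

```text
slide [0.0001, 0.0003, 0.005] spin -0.0011 | cur [0.6325 0.0093 0.2142] 70.64
```

{"method": "jog_arm", "body": {"rows": [{"gripper": 0.025, "slide": [0, 0, 0.002], "spin": 0}, {"gripper": 0.025, "slide": [0, 0, 0.003], "spin": 0}, {"gripper": 0.025, "slide": [0, 0, 0.004], "spin": 0}, {"gripper": 0.025, "slide": [0, 0, 0.004], "spin": 0}, {"gripper": 0.025, "slide": [0, 0, 0.004], "spin": 0}]}}

```text
time_s: 16.7
ee_pos: [0.6324, 0.0093, 0.2092]
eef_rot: [3.141, -0.0, 1.233]
force: [0.0, 0.5, -0.7]
grip_width: 0.038
grip_force: 15.0
```

{"method": "jog_arm", "body": {"rows": [{"gripper": 0.025, "slide": [0, 0, 0.0005], "spin": 0}, {"gripper": 0.025, "slide": [0, 0, 0.0005], "spin": 0}, {"gripper": 0.04, "slide": [0, 0, 0.0005], "spin": 0}, {"gripper": 0.055, "slide": [0, 0, 0.0005], "spin": 0}, {"gripper": 0.075, "slide": [0, 0, 0.0005], "spin": 0}, {"gripper": 0.075, "slide": [0, 0, 0.0005], "spin": 0}, {"gripper": 0.075, "slide": [0, 0, 0.0005], "spin": 0}]}}

```text
time_s: 17.4
ee_pos: [0.6324, 0.0092, 0.2086]
eef_rot: [-3.141, 0.0, 1.233]
force: [-0.6, -0.3, 0.0]
grip_width: 0.0689
grip_force: 0.0
```

{"method": "jog_arm", "body": {"rows": [{"gripper": 0.075, "slide": [0, 0, -0.02], "spin": 0}, {"gripper": 0.075, "slide": [0, 0, -0.05], "spin": 0}, {"gripper": 0.094, "slide": [-0.03, 0, -0.1], "spin": 0}, {"gripper": 0.094, "slide": [-0.06, 0, -0.14], "spin": 0}, {"gripper": 0.094, "slide": [-0.07, 0, -0.14], "spin": 0}, {"gripper": 0.094, "slide": [-0.07, 0, -0.14], "spin": 0}, {"gripper": 0.094, "slide": [-0.07, 0, -0.14], "spin": 0}]}}

```text
time_s: 18.1
ee_pos: [0.6092, -0.0565, 0.3473]
eef_rot: [-3.14, 0.0, 1.232]
force: [1.0, 0.8, 0.3]
grip_width: 0.094
grip_force: 0.0
```

```bash
python3 - <<'E'
from h import *
meas('wrist',dict(plate_blue=.006,relay=.04,supply=.03,plate_black=.006),'w6')
go(555,150,400,98.8)
E
```

```text
plate_blue 0.84 px 321 141 z [0.0048 0.0058 0.0068] [633.5   9.7 128.7  84.5  70.5] [633.5   9.7 128.7  84.5  70.5]
relay 0.88 px 321 148 z [0.0384 0.0397 0.0407] [633.7  10.2  45.8  37.6  70.6] [633.6   9.9  45.1  37.6  70.6]
relay 0.67 px 21 202 z [0.0051 0.0231 0.0336] [383.5  51.4  57.8  48.7  18.8] [374.8  42.8   6.9   4.3  31. ]
supply 0.96 px 143 200 z [0.02   0.0294 0.0304] [480.2  15.8 109.9  70.5  86.2] [476.   16.1 109.1  62.   86.2]
plate_black 0.93 px 43 18 z [0.0037 0.0053 0.0064] [464.8 168.5  80.3  36.7 -19.4] [464.9 168.5  80.2  36.7 -19.4]
slide [0.1765, -0.1196, -0.0523] spin -0.4907 | cur [ 0.6094 -0.0561  0.3475] 70.69
```

Relay is on centre. Next the enclosure, with one fresh look before the grasp.

```bash
python3 - <<'E'
from h import *
go(653,174,340,98.8)
E
```

```text
slide [0.2315, -0.0349, 0.0075] spin -0.4907 | cur [ 0.6094 -0.0561  0.3475] 70.69
```

{"method": "jog_arm", "body": {"rows": [{"gripper": 0.094, "slide": [0.045, -0.007, 0], "spin": -0.13}, {"gripper": 0.094, "slide": [0.09, -0.014, 0], "spin": -0.26}, {"gripper": 0.094, "slide": [0.135, -0.02, 0], "spin": -0.39}, {"gripper": 0.094, "slide": [0.18, -0.027, 0], "spin": -0.491}, {"gripper": 0.094, "slide": [0.23, -0.035, 0.005], "spin": -0.491}, {"gripper": 0.094, "slide": [0.23, -0.035, 0.005], "spin": -0.491}, {"gripper": 0.094, "slide": [0.23, -0.035, 0.005], "spin": -0.491}, {"gripper": 0.094, "slide": [0.23, -0.035, 0.005], "spin": -0.491}]}}

```text
time_s: 19.15
ee_pos: [0.6524, 0.1711, 0.3434]
eef_rot: [-3.141, 0.0, 1.723]
force: [0.4, 0.7, 0.3]
grip_width: 0.0941
grip_force: 0.0
```

```bash
python3 - <<'E'
from h import *
meas('wrist',dict(enclosure=.03),'w7')
go(642.7,243.7,290,98.8)
E
```

```text
enclosure 0.88 px 322 139 z [0.0287 0.0297 0.0307] [643.9 244.2 107.9  59.6 -81.2] [643.9 244.2 107.9  59.6 -81.2]
slide [0.0738, 0.0013, 0.0538] spin -0.0022 | cur [0.6525 0.1705 0.3438] 98.68
```

{"method": "jog_arm", "body": {"rows": [{"gripper": 0.094, "slide": [0.04, 0.001, 0.02], "spin": -0.002}, {"gripper": 0.094, "slide": [0.074, 0.002, 0.04], "spin": -0.002}, {"gripper": 0.094, "slide": [0.074, 0.002, 0.06], "spin": -0.002}, {"gripper": 0.094, "slide": [0.074, 0.002, 0.085], "spin": -0.002}, {"gripper": 0.094, "slide": [0.074, 0.002, 0.11], "spin": -0.002}, {"gripper": 0.094, "slide": [0.074, 0.002, 0.13], "spin": -0.002}, {"gripper": 0.094, "slide": [0.074, 0.002, 0.139], "spin": -0.002}, {"gripper": 0.094, "slide": [0.074, 0.002, 0.139], "spin": -0.002}]}}

```text
time_s: 20.05
ee_pos: [0.6432, 0.2444, 0.2038]
eef_rot: [-3.14, 0.0, 1.725]
force: [-0.7, 0.1, -0.1]
grip_width: 0.0939
grip_force: 0.0
```

{"method": "jog_arm", "body": {"rows": [{"gripper": 0.09, "slide": [0, 0, 0], "spin": 0}, {"gripper": 0.075, "slide": [0, 0, 0], "spin": 0}, {"gripper": 0.05, "slide": [0, 0, 0], "spin": 0}, {"gripper": 0.05, "slide": [0, 0, 0], "spin": 0}, {"gripper": 0.05, "slide": [0, 0, 0], "spin": 0}, {"gripper": 0.05, "slide": [0, 0, 0], "spin": 0}, {"gripper": 0.05, "slide": [0, 0, 0], "spin": 0}, {"gripper": 0.05, "slide": [0, 0, 0], "spin": 0}], "squeeze": 40}}

```text
time_s: 20.85
ee_pos: [0.6432, 0.2453, 0.2049]
eef_rot: [3.141, -0.0, 1.726]
force: [-1.5, -1.0, 2.7]
grip_width: 0.0595
grip_force: 40.0
```

{"method": "jog_arm", "body": {"rows": [{"gripper": 0.05, "slide": [0, 0, -0.005], "spin": 0}, {"gripper": 0.05, "slide": [0, 0, -0.02], "spin": 0}, {"gripper": 0.05, "slide": [0, 0, -0.04], "spin": 0}, {"gripper": 0.05, "slide": [0, 0, -0.065], "spin": 0}, {"gripper": 0.05, "slide": [0, 0, -0.09], "spin": 0}, {"gripper": 0.05, "slide": [0, 0, -0.11], "spin": 0}, {"gripper": 0.05, "slide": [0, 0, -0.12], "spin": 0}, {"gripper": 0.05, "slide": [0, 0, -0.12], "spin": 0}]}}

```text
time_s: 21.65
ee_pos: [0.6431, 0.2452, 0.3264]
eef_rot: [3.139, -0.0, 1.726]
force: [-0.2, 0.6, -4.5]
grip_width: 0.0594
grip_force: 40.0
```

```bash
python3 - <<'E'
from h import *
go(622.6,-232,320,81.2)
E
```

```text
slide [-0.4684, -0.094, 0.006] spin 0.3086 | cur [0.6431 0.2452 0.3264] 98.88
```

{"method": "jog_arm", "body": {"rows": [{"gripper": 0.05, "slide": [-0.012, -0.002, 0], "spin": 0}, {"gripper": 0.05, "slide": [-0.036, -0.007, 0], "spin": 0}, {"gripper": 0.05, "slide": [-0.07, -0.014, 0], "spin": 0}, {"gripper": 0.05, "slide": [-0.105, -0.021, 0], "spin": 0}, {"gripper": 0.05, "slide": [-0.14, -0.028, 0], "spin": 0}, {"gripper": 0.05, "slide": [-0.175, -0.035, 0], "spin": 0}, {"gripper": 0.05, "slide": [-0.21, -0.042, 0], "spin": 0}, {"gripper": 0.05, "slide": [-0.245, -0.049, 0], "spin": 0}]}}

```text
time_s: 22.45
ee_pos: [0.6319, -0.0066, 0.3232]
eef_rot: [-3.139, -0.0, 1.725]
force: [0.9, 0.2, -3.7]
grip_width: 0.0596
grip_force: 40.0
```

{"method": "jog_arm", "body": {"rows": [{"gripper": 0.05, "slide": [-0.035, -0.007, 0], "spin": 0.05}, {"gripper": 0.05, "slide": [-0.07, -0.014, 0], "spin": 0.11}, {"gripper": 0.05, "slide": [-0.105, -0.021, 0], "spin": 0.17}, {"gripper": 0.05, "slide": [-0.14, -0.028, 0], "spin": 0.22}, {"gripper": 0.05, "slide": [-0.175, -0.035, 0], "spin": 0.27}, {"gripper": 0.05, "slide": [-0.205, -0.042, 0], "spin": 0.3}, {"gripper": 0.05, "slide": [-0.2225, -0.045, 0], "spin": 0.309}, {"gripper": 0.05, "slide": [-0.2225, -0.045, 0], "spin": 0.309}]}}

```text
time_s: 23.25
ee_pos: [0.6218, -0.2335, 0.3234]
eef_rot: [-3.14, -0.0, 1.414]
force: [-0.6, 1.1, -4.3]
grip_width: 0.0598
grip_force: 40.0
```

{"method": "jog_arm", "body": {"rows": [{"gripper": 0.05, "slide": [0, 0, 0.02], "spin": 0}, {"gripper": 0.05, "slide": [0, 0, 0.04], "spin": 0}, {"gripper": 0.05, "slide": [0, 0, 0.06], "spin": 0}, {"gripper": 0.05, "slide": [0, 0, 0.07], "spin": 0}, {"gripper": 0.05, "slide": [0, 0, 0.07], "spin": 0}, {"gripper": 0.05, "slide": [0, 0, 0.07], "spin": 0}]}}

```text
time_s: 23.85
ee_pos: [0.6227, -0.2308, 0.2554]
eef_rot: [3.141, 0.0, 1.418]
force: [0.4, 0.0, -3.8]
grip_width: 0.0596
grip_force: 40.0
```

```bash
python3 - <<'E'
from h import *
go(622.6,-231,211,81.2)
meas('wrist',dict(enclosure=.07,plate_grey=.006),'w8')
E
```

```text
slide [-0.0002, -0.0001, 0.0444] spin 0.0003 | cur [ 0.6227 -0.2308  0.2554] 81.22
enclosure 0.9 px 320 281 z [0.0791 0.0802 0.081 ] [ 624.7 -224.    99.6   63.4   81.3] [ 632.1 -177.6   58.2    2.3   -9.2]
enclosure 0.47 px 318 177 z [0.0048 0.0059 0.0068] [ 632.2 -170.4   61.2   16.5   -8.3] 
plate_grey 0.68 px 318 177 z [0.0049 0.0059 0.0068] [ 631.1 -178.3   84.3   22.6   -8.7] [ 631.1 -178.3   84.3   22.6   -8.7]
```

{"method": "jog_arm", "body": {"rows": [{"gripper": 0.05, "slide": [0, 0, 0.015], "spin": 0}, {"gripper": 0.05, "slide": [0, 0, 0.028], "spin": 0}, {"gripper": 0.05, "slide": [0, 0, 0.036], "spin": 0}, {"gripper": 0.05, "slide": [0, 0, 0.04], "spin": 0}, {"gripper": 0.05, "slide": [0, 0, 0.042], "spin": 0}, {"gripper": 0.05, "slide": [0, 0, 0.042], "spin": 0}, {"gripper": 0.05, "slide": [0, 0, 0.042], "spin": 0}, {"gripper": 0.05, "slide": [0, 0, 0.042], "spin": 0}]}}

```text
time_s: 24.8
ee_pos: [0.6225, -0.2312, 0.2131]
eef_rot: [3.141, 0.0, 1.417]
force: [-0.3, -0.4, -4.4]
grip_width: 0.0598
grip_force: 40.0
```

{"method": "jog_arm", "body": {"rows": [{"gripper": 0.05, "slide": [0, 0, 0.001], "spin": 0}, {"gripper": 0.05, "slide": [0, 0, 0.001], "spin": 0}, {"gripper": 0.05, "slide": [0, 0, 0.001], "spin": 0}]}}

```text
time_s: 25.1
ee_pos: [0.6224, -0.2312, 0.2117]
eef_rot: [-3.142, -0.0, 1.417]
force: [-0.2, 0.2, -4.2]
grip_width: 0.0597
grip_force: 40.0
```

{"method": "jog_arm", "body": {"rows": [{"gripper": 0.05, "slide": [0, 0, 0.0005], "spin": 0}, {"gripper": 0.05, "slide": [0, 0, 0.001], "spin": 0}, {"gripper": 0.05, "slide": [0, 0, 0.001], "spin": 0}, {"gripper": 0.05, "slide": [0, 0, 0.001], "spin": 0}]}}

```text
time_s: 25.5
ee_pos: [0.6224, -0.2312, 0.2109]
eef_rot: [3.141, 0.0, 1.417]
force: [-2.2, -0.2, 0.6]
grip_width: 0.06
grip_force: 40.0
```

{"method": "jog_arm", "body": {"rows": [{"gripper": 0.065, "slide": [0, 0, 0], "spin": 0}, {"gripper": 0.075, "slide": [0, 0, 0], "spin": 0}, {"gripper": 0.09, "slide": [0, 0, 0], "spin": 0}, {"gripper": 0.09, "slide": [0, 0, 0], "spin": 0}, {"gripper": 0.09, "slide": [0, 0, 0], "spin": 0}, {"gripper": 0.09, "slide": [0, 0, 0], "spin": 0}]}}

```text
time_s: 26.1
ee_pos: [0.6224, -0.2312, 0.2106]
eef_rot: [-3.142, 0.0, 1.417]
force: [0.2, 0.3, -0.8]
grip_width: 0.0898
grip_force: 0.0
```

{"method": "jog_arm", "body": {"rows": [{"gripper": 0.09, "slide": [0, 0, -0.02], "spin": 0}, {"gripper": 0.09, "slide": [0, 0, -0.05], "spin": 0}, {"gripper": 0.094, "slide": [-0.03, 0, -0.1], "spin": 0}, {"gripper": 0.094, "slide": [-0.06, 0, -0.14], "spin": 0}, {"gripper": 0.094, "slide": [-0.07, 0, -0.14], "spin": 0}, {"gripper": 0.094, "slide": [-0.07, 0, -0.14], "spin": 0}, {"gripper": 0.094, "slide": [-0.07, 0, -0.14], "spin": 0}]}}

```text
time_s: 26.8
ee_pos: [0.6116, -0.2999, 0.3488]
eef_rot: [-3.139, -0.001, 1.417]
force: [0.1, 0.5, 0.2]
grip_width: 0.0938
grip_force: 0.0
```

```bash
python3 - <<'E'
from h import *
meas('wrist',dict(plate_grey=.006,enclosure=.036,resistor=.032,plate_orange=.006),'w9')
go(479,-55,345,86.4)
E
```

```text
plate_grey 0.95 px 319 136 z [0.0047 0.0057 0.0067] [ 622.9 -231.7  128.5   85.    81.5] [ 623.1 -231.7  128.    85.1   81.2]
enclosure 0.88 px 321 147 z [0.0346 0.0357 0.0367] [ 623.2 -232.2  109.7   59.6   81.1] [ 623.2 -232.1  108.1   59.6   81.1]
resistor 0.72 px 232 417 z [0.0221 0.0762 0.1119] [ 495.6 -471.4  176.2   87.7   67.3] [ 521.5 -414.5   58.4   21.6  -14.6]
resistor 0.61 px 139 189 z [0.0174 0.0312 0.0327] [ 470.8 -239.6   67.6   40.1   81.9] [ 467.  -240.    55.6   32.5   82.4]
resistor 0.42 px 321 147 z [0.0346 0.0357 0.0367] [ 623.2 -232.4  111.1   62.1   81.1] [ 623.2 -232.3  109.6   60.4   81.1]
plate_orange 0.6 px 148 178 z [0.0045 0.0055 0.0065] [ 464.4 -239.   129.6   85.7   83. ] [ 464.5 -238.9  129.3   85.6   83. ]
slide [0.2214, -0.1687, 0.005] spin -0.0902 | cur [ 0.612  -0.2995  0.3496] 81.23
```

View pics/w9.png

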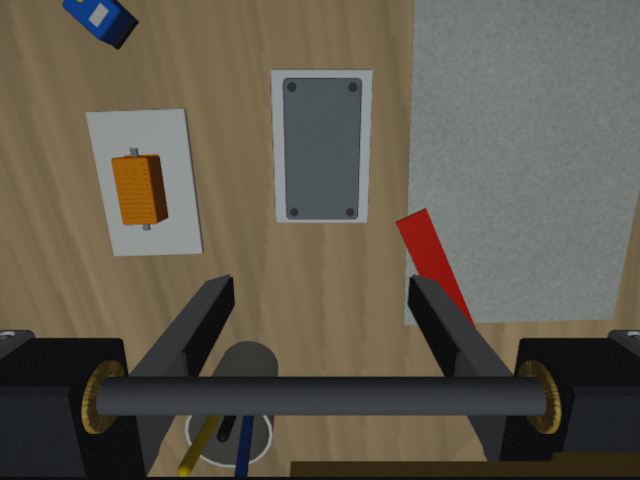

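The enclosure (321,147) is centred on its plate and the resistor (139,189) is standing on the orange one. Next the supply.

{"method": "jog_arm", "body": {"rows": [{"gripper": 0.094, "slide": [0.035, -0.027, 0], "spin": -0.09}, {"gripper": 0.094, "slide": [0.07, -0.054, 0], "spin": -0.09}, {"gripper": 0.094, "slide": [0.11, -0.084, 0], "spin": -0.09}, {"gripper": 0.094, "slide": [0.15, -0.114, 0], "spin": -0.09}, {"gripper": 0.094, "slide": [0.19, -0.145, 0.005], "spin": -0.09}, {"gripper": 0.094, "slide": [0.2215, -0.1685, 0.005], "spin": -0.09}, {"gripper": 0.094, "slide": [0.2215, -0.1685, 0.005], "spin": -0.09}, {"gripper": 0.094, "slide": [0.2215, -0.1685, 0.005], "spin": -0.09}]}}

```text
time_s: 27.85
ee_pos: [0.4792, -0.055, 0.3459]
eef_rot: [3.141, 0.0, 1.509]
force: [-0.1, -0.6, -1.2]
grip_width: 0.0938
grip_force: 0.0
```

```bash
python3 - <<'E'
from h import *
meas('wrist',dict(supply=.03),'w10')
go(475,16,203,86.3)
E
```

```text
supply 0.72 px 306 144 z [0.0288 0.0298 0.0308] [473.6  16.2 109.4  60.1  86.2] [473.8  15.9 108.8  59.5  86.2]
slide [0.0717, -0.0092, 0.1426] spin 0.0003 | cur [ 0.4796 -0.0561  0.3456] 86.32
```

{"method": "jog_arm", "body": {"rows": [{"gripper": 0.094, "slide": [0.04, -0.006, 0.02], "spin": 0}, {"gripper": 0.094, "slide": [0.0715, -0.01, 0.04], "spin": 0}, {"gripper": 0.094, "slide": [0.0715, -0.01, 0.06], "spin": 0}, {"gripper": 0.094, "slide": [0.0715, -0.01, 0.085], "spin": 0}, {"gripper": 0.094, "slide": [0.0715, -0.01, 0.11], "spin": 0}, {"gripper": 0.094, "slide": [0.0715, -0.01, 0.13], "spin": 0}, {"gripper": 0.094, "slide": [0.0715, -0.01, 0.141], "spin": 0}, {"gripper": 0.094, "slide": [0.0715, -0.01, 0.141], "spin": 0}]}}

```text
time_s: 28.75
ee_pos: [0.4738, 0.0158, 0.2034]
eef_rot: [-3.139, 0.0, 1.506]
force: [0.3, 0.2, -0.0]
grip_width: 0.094
grip_force: 0.0
```

{"method": "jog_arm", "body": {"rows": [{"gripper": 0.09, "slide": [0, 0, 0], "spin": 0}, {"gripper": 0.075, "slide": [0, 0, 0], "spin": 0}, {"gripper": 0.05, "slide": [0, 0, 0], "spin": 0}, {"gripper": 0.05, "slide": [0, 0, 0], "spin": 0}, {"gripper": 0.05, "slide": [0, 0, 0], "spin": 0}, {"gripper": 0.05, "slide": [0, 0, 0], "spin": 0}, {"gripper": 0.05, "slide": [0, 0, 0], "spin": 0}, {"gripper": 0.05, "slide": [0, 0, 0], "spin": 0}], "squeeze": 40}}

```text
time_s: 29.55
ee_pos: [0.4738, 0.0164, 0.2049]
eef_rot: [3.141, -0.0, 1.507]
force: [-1.9, -0.3, 5.7]
grip_width: 0.06
grip_force: 40.0
```

{"method": "jog_arm", "body": {"rows": [{"gripper": 0.05, "slide": [0, 0, -0.005], "spin": 0}, {"gripper": 0.05, "slide": [0, 0, -0.02], "spin": 0}, {"gripper": 0.05, "slide": [0, 0, -0.04], "spin": 0}, {"gripper": 0.05, "slide": [0, 0, -0.06], "spin": 0}, {"gripper": 0.05, "slide": [0, 0, -0.075], "spin": 0}, {"gripper": 0.05, "slide": [0, 0, -0.08], "spin": 0}, {"gripper": 0.05, "slide": [0, 0, -0.08], "spin": 0}]}}

```text
time_s: 30.25
ee_pos: [0.4737, 0.0164, 0.2849]
eef_rot: [3.141, -0.0, 1.507]
force: [0.2, 0.1, -4.5]
grip_width: 0.0598
grip_force: 40.0
```

```bash
python3 - <<'E'
from h import *
go(464.9,230.9,283,104)
E
```

```text
slide [0.2135, -0.0225, 0.0018] spin -0.3083 | cur [0.4737 0.0164 0.2849] 86.33
```

{"method": "jog_arm", "body": {"rows": [{"gripper": 0.05, "slide": [0.015, -0.0015, 0], "spin": -0.03}, {"gripper": 0.05, "slide": [0.045, -0.005, 0], "spin": -0.08}, {"gripper": 0.05, "slide": [0.08, -0.0085, 0], "spin": -0.13}, {"gripper": 0.05, "slide": [0.115, -0.012, 0], "spin": -0.18}, {"gripper": 0.05, "slide": [0.15, -0.016, 0], "spin": -0.23}, {"gripper": 0.05, "slide": [0.18, -0.019, 0], "spin": -0.28}, {"gripper": 0.05, "slide": [0.2, -0.021, 0], "spin": -0.308}, {"gripper": 0.05, "slide": [0.2135, -0.0225, 0], "spin": -0.308}]}}

```text
time_s: 31.05
ee_pos: [0.4646, 0.2322, 0.2835]
eef_rot: [-3.14, 0.0, 1.816]
force: [0.5, 0.1, -3.0]
grip_width: 0.0598
grip_force: 40.0
```

{"method": "jog_arm", "body": {"rows": [{"gripper": 0.05, "slide": [0, 0, 0], "spin": 0}, {"gripper": 0.05, "slide": [0, 0, 0.015], "spin": 0}, {"gripper": 0.05, "slide": [0, 0, 0.03], "spin": 0}, {"gripper": 0.05, "slide": [0, 0, 0.045], "spin": 0}, {"gripper": 0.05, "slide": [0, 0, 0.055], "spin": 0}, {"gripper": 0.05, "slide": [0, 0, 0.06], "spin": 0}, {"gripper": 0.05, "slide": [0, 0, 0.06], "spin": 0}, {"gripper": 0.05, "slide": [0, 0, 0.06], "spin": 0}]}}

```text
time_s: 31.85
ee_pos: [0.4651, 0.2308, 0.2251]
eef_rot: [3.141, -0.0, 1.814]
force: [0.6, -0.4, -2.5]
grip_width: 0.0595
grip_force: 40.0
```

```bash
python3 - <<'E'
from h import *
go(464.9,230.9,211,104)
E
```

```text
slide [0.0002, -0.0002, 0.0141] spin -0.0007 | cur [0.4651 0.2308 0.2251] 103.96
```

{"method": "jog_arm", "body": {"rows": [{"gripper": 0.05, "slide": [0, 0, 0.005], "spin": 0}, {"gripper": 0.05, "slide": [0, 0, 0.009], "spin": 0}, {"gripper": 0.05, "slide": [0, 0, 0.011], "spin": 0}, {"gripper": 0.05, "slide": [0, 0, 0.012], "spin": 0}, {"gripper": 0.05, "slide": [0, 0, 0.0125], "spin": 0}, {"gripper": 0.05, "slide": [0, 0, 0.0125], "spin": 0}, {"gripper": 0.05, "slide": [0, 0, 0.0125], "spin": 0}]}}

```text
time_s: 32.55
ee_pos: [0.465, 0.2309, 0.2123]
eef_rot: [3.141, -0.0, 1.815]
force: [0.7, -0.8, -3.3]
grip_width: 0.0595
grip_force: 40.0
```

{"method": "jog_arm", "body": {"rows": [{"gripper": 0.05, "slide": [0, 0, 0.0005], "spin": 0}, {"gripper": 0.05, "slide": [0, 0, 0.0005], "spin": 0}, {"gripper": 0.05, "slide": [0, 0, 0.0005], "spin": 0}]}}

```text
time_s: 32.85
ee_pos: [0.465, 0.2309, 0.2117]
eef_rot: [3.142, -0.0, 1.815]
force: [-1.0, 0.2, -4.5]
grip_width: 0.0598
grip_force: 40.0
```

{"method": "jog_arm", "body": {"rows": [{"gripper": 0.05, "slide": [0, 0, 0.0005], "spin": 0}, {"gripper": 0.05, "slide": [0, 0, 0.001], "spin": 0}, {"gripper": 0.05, "slide": [0, 0, 0.001], "spin": 0}, {"gripper": 0.05, "slide": [0, 0, 0.001], "spin": 0}]}}

```text
time_s: 33.25
ee_pos: [0.465, 0.2309, 0.2109]
eef_rot: [3.141, -0.0, 1.815]
force: [-2.6, -1.0, 4.3]
grip_width: 0.0596
grip_force: 40.0
```

{"method": "jog_arm", "body": {"rows": [{"gripper": 0.065, "slide": [0, 0, 0], "spin": 0}, {"gripper": 0.075, "slide": [0, 0, 0], "spin": 0}, {"gripper": 0.09, "slide": [0, 0, 0], "spin": 0}, {"gripper": 0.09, "slide": [0, 0, 0], "spin": 0}, {"gripper": 0.09, "slide": [0, 0, 0], "spin": 0}, {"gripper": 0.09, "slide": [0, 0, 0], "spin": 0}]}}

```text
time_s: 33.85
ee_pos: [0.465, 0.2309, 0.2106]
eef_rot: [3.142, -0.0, 1.815]
force: [-0.7, 0.9, -0.1]
grip_width: 0.0899
grip_force: 0.0
```

{"method": "jog_arm", "body": {"rows": [{"gripper": 0.09, "slide": [0, 0, -0.02], "spin": 0}, {"gripper": 0.09, "slide": [0, 0, -0.05], "spin": 0}, {"gripper": 0.094, "slide": [-0.03, 0, -0.1], "spin": 0}, {"gripper": 0.094, "slide": [-0.06, 0, -0.14], "spin": 0}, {"gripper": 0.094, "slide": [-0.07, 0, -0.16], "spin": 0}, {"gripper": 0.094, "slide": [-0.07, 0, -0.16], "spin": 0}, {"gripper": 0.094, "slide": [-0.07, 0, -0.16], "spin": 0}, {"gripper": 0.094, "slide": [-0.07, 0, -0.16], "spin": 0}]}}

```text
time_s: 34.65
ee_pos: [0.4816, 0.1634, 0.3693]
eef_rot: [-3.139, -0.0, 1.815]
force: [-0.5, 0.0, -0.1]
grip_width: 0.0943
grip_force: 0.0
```

```bash
python3 - <<'E'
from h import *
meas('wrist',dict(supply=.036,plate_black=.006),'w11')
shot('top','top1')
a=cv2.imread('pics/w11.png');b=cv2.imread('pics/top1.png')
cv2.imwrite('pics/end.png',np.hstack([a[:330,150:520],b[30:360,100:530]]))
E
```

```text
supply 0.72 px 321 145 z [0.0348 0.0358 0.0368] [466.  230.6 108.8  59.4 -76. ] [466.  230.6 108.8  59.4 -76. ]
plate_black 0.92 px 315 136 z [0.0047 0.0057 0.0068] [464.5 230.9 128.7  85.  -76.1] [464.5 230.9 128.7  84.9 -76.1]
```

View pics/end.png

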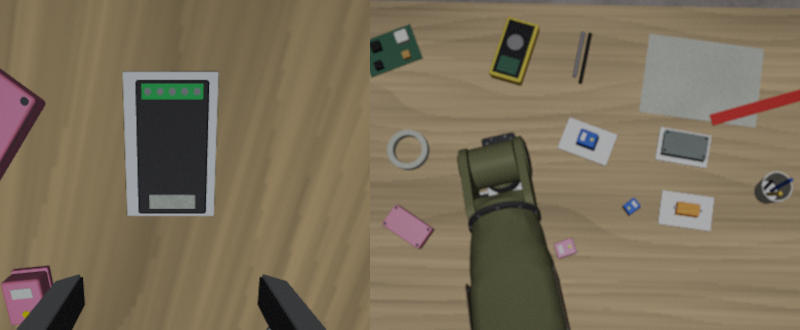

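Left half: the supply is centred on the black plate. Right half: the other three parts sit on their plates, and the cup and tape roll have not moved.

```bash
python3 -c "
from station import workorder;print(workorder.hand_in())"
```

```text
the job is handed in; nothing more can be done
None
```

All four parts are upright on their own colour plates, about 2 mm or less off centre and in line. Each small part came off before its large one was moved, and the job was handed in at about 35 s; no verdict came back.

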